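Slide the glass crate into its parking bay

TASK

Push the tall crate of stemmed glasses along the bench into the low steel bay, between its two side rails, until its long side sits fully home and flush against the stop. It is heavy and top-heavy: push only low, near its base, with the fingertips or the outside of the fingers, so that it slides instead of tipping, and do not take hold of it or lift it. Leave everything else on the bench where it stands, and finish clear of the crate.

Things in the scene. Friction and masses are not known exactly. Their poses are not given: they have to be found in the camera images.
- crate: Beige plastic crate, three cells in a row with a clear stemmed glass fixed in each. Box 85 (x) x 210 (y, long side) x 120 high, flat upright outer walls, 6 thick; glasses reach 156 high. 1.2 to 1.9 kg; 6 to 13 N slide it. On its long side it slides if pushed below 50 mm height, and tips if pushed above 60 to 100. Origin: centre of underside. Starts 0.25 to 0.38 m left of the bay's stop, x roughly towards the bay.
- bay: Low U of bright steel strip fixed to the bench, open to the robot's left, 30 high, 6 thick. Origin: middle of the stop's inner face at bench level; x into the stop (roughly to the robot's right), y along it away from the robot, z up. Side rails: inner faces at y = +-130 (25 play each side of the crate), straight from the stop to x = -80, then flaring out at 45 degrees. Crate home: its origin at x = -42.5.
- bay_mouth (a point): Middle of the bay's open mouth, at bench level: x = -112, y = 0 in the bay's frame, where the flared rails end (inner ends at about y = +-160). The crate starts up to 40 to either side of the bay's middle line and turned up to 0.25 rad from it, so it may have to be steered, not just pushed straight.
- goblet_tall: Bystander: clear stemmed glass, 150 tall, 60 wide, standing behind the bay's stop. Origin: centre of its underside.
- goblet_short: Bystander: green stemmed glass, 105 tall, 64 wide, standing just outside the bay, beside its far rail or behind the stop. Origin: centre of its underside.
- jar: Bystander: amber glass jar with a metal cap, 85 tall, 64 wide, standing just outside the bay, in the other of these two spots. Origin: centre of its underside.
- wheel: Bystander: brick-red grinding wheel, 110 wide, 18 thick, lying flat on the bench to the right. Origin: centre of its underside.
- brush: Bystander: hand brush lying on the bench to the left. Origin: on its underside.
- dressing_stone: Bystander: grey stone block 100 x 35 x 25 lying on the bench to the left. Origin: centre of its underside.
- mug: Bystander: white cup, 80 tall, 72 wide, standing to the right. Origin: centre of its underside.
Mind the look-alikes: they are no part of the job. What is meant by the crate is not yellow, and is the smaller of those in its own colour.

How it is judged (in metres and radians):
At the end, for the whole second after the job is handed in: The crate stands upright and at rest in the bay: long side against the stop (no more than 6 mm short of it), turned no more than 0.06 rad from it, within 30 mm of the bay's middle, flat on the bench (x of crate in the frame of bay between -0.0485 and -0.035 m and y of crate in the frame of bay between -0.03 and 0.03 m and angle between the x axis of crate and the x axis of bay, either way round below 0.06 rad and angle between crate's own z axis and vertical below 0.04 rad and height (world z) of crate below 0.006 m and linear speed of crate below 0.01 m/s); the robot touches nothing.
It fails at once if the crate tips (leans more than 0.12 rad) (angle between crate's own z axis and vertical above 0.12 rad).
It fails at once if the crate is lifted (its underside more than 12 mm above the bench) (height (world z) of crate above 0.012 m).
It fails at once if the fingers push or hold the crate high up (grasp point more than 80 mm above the bench while the fingers press on it), not near its base (contact force between the fingers and crate above 1 N and height (world z) of the grasp point above 0.08 m).
It fails at once if a bystander is moved more than 25 mm or knocked over (distance of any of goblet_tall, goblet_short, jar, wheel, brush, dressing_stone, mug from where it was at the start of the episode above 0.025 m or angle between any of goblet_tall, goblet_short, jar, wheel, brush, dressing_stone, mug's own z axis and vertical above 0.35 rad).
It also fails if it takes over 38 s, if anything falls off the work surface, if the arm or the gripper's body presses on something with over 40 N, if the wrist force passes 120 N, or if a joint passes its speed limit or range.

ROBOT

A 7-joint arm with a two-finger parallel gripper is mounted at the origin on the work surface. World frame = base frame: x ahead of the robot, y to its left, z up, the work surface at z = 0. Lengths are in mm, angles in rad, forces in N, time in s.
With the tool pointing down it reaches from about 400 to 850 mm from the base axis. Payload 6.9 kg.
Tool frame: the origin (TCP) lies at the centre of the arm's flange, where the gripper is bolted on; the fingertips stand 173 mm ahead of it and the grasp point (between the pads) lies 155 mm ahead of it (ctrl.tip_reach is the distance from the TCP to the fingertips, in mm); z points along the fingers, y is the line along which they close (so a half turn about z gives the same grasp; the last joint's range is limited). The gripper opens to 85 mm and grips with 20 to 120 N. Pads are 22 mm wide; open, the fingers measure 114 mm over their backs; the gripper's body (76 mm by 85 mm) begins 54 mm behind the grasp point. The pads swing forward as they close: fully open they stand 13 mm farther back than shut.
Start: joints at [-1.149, 0.507, -0.238, 1.5, 0.126, 1.149, -0.155], TCP at [194.726, 593.885, 404.675] pointing down, gripper open.
Joint ranges: [-3.08, 3.08], [-0.24, 2.05], [-1.43, 1.35], [0, 2.5], [-1.52, 4.66], [0.17, 1.96], [-2.89, 2.89]. Speed limits (rad/s): [2.39, 2.39, 3.14, 3.14, 3.14, 3.14, 3.14].

INTERFACE

Orientations are given as [roll, pitch, yaw] about the fixed x, y, z axes, in that order (R = Rz(yaw) Ry(pitch) Rx(roll)).
In Python, from rig import ctrl gives the robot as it stands. The module is installed in compiled form; this text tells all that it offers. Calls block until the motion is done:
- ctrl.move_pose(position, orientation): joint-space move of the TCP to a pose.
- ctrl.move_linear(position, rot=None, feed=150, stop_force=None): straight line of the TCP; rot=None keeps the orientation; feed is the mean speed in mm/s. With stop_force (N) it stops when the force on the tool has changed by that much, and returns True; else False.
- ctrl.goto_joints(angles): joint-space move.
- ctrl.set_gripper(opening, strength=None): finger opening in mm; strength is the grip in N (None keeps the last); returns when the fingers have stopped.
- ctrl.dwell(seconds).
- ctrl.ik(position, orientation): joint angles nearest the present ones, or None.
- ctrl.observe(): the state.
- ctrl.snapshot(name): name is "scene" or "top"; returns a dict with "img" (480x640x3 uint8, red, green, blue), "camera_matrix" (3x3 intrinsics, pixels), "rvec" (rotation vector, rad) and "tvec" (3), from world to camera coordinates, as OpenCV has them. Camera axes: x right, y down, z forward; pixel columns grow to the right and rows downward; lengths in mm; the calibration is good to about 2 mm. A picture is of the moment at which its call begins. There is no depth.
A pose or a line that the arm cannot do raises ctrl.PlanningError and nothing moves.
- ctrl.job_done(): hands the job in; it is judged then, once.
The state is a dict: "time_s": time; "joint_positions": joint angles; "joint_vel": joint speeds; "effort": joint torques, N m; "tcp_pos": TCP position; "ee_rot": TCP orientation; "wrist_force": force on the tool from outside, world axes, zero at the start; "moment": the same for the moment, N m; "grip_width": finger opening in mm; "grasp_force": force on a finger pad.
Only numpy, scipy, OpenCV 4.12 (cv2) and the standard library are available. Lean on these libraries where they do the work, as an engineer would, in place of code of your own. Each camera call takes 0.05 s, during which the arm holds its last target. There are 200 camera calls.

## Working session

There is one attempt and no reset: what is moved stays moved. The work goes in short steps, each a Python script; the robot and the scene stay as the last script left them, time stands still between calls to the robot, and variables do not carry over. Pictures are saved under pics/ and viewed, at most 10 in all, crops included, and the job is handed in when it is done.

```bash
mkdir -p pics; cat > h.py <<'E'
import numpy as np, cv2
from rig import ctrl
def snap(n,f=None):
    s=ctrl.snapshot(n)
    if f: cv2.imwrite('pics/'+f,s['img'][:,:,::-1])
    return s
def w(s,uv,z=0):
    K=np.array(s['camera_matrix'],float);R,_=cv2.Rodrigues(np.array(s['rvec'],float));t=np.array(s['tvec'],float).ravel()
    c=-R.T@t; d=(R.T@np.linalg.inv(K)@np.c_[np.array(uv,float),np.ones(len(uv))].T).T
    return c+d*((z-c[2])/d[:,2])[:,None]
def px(s,P):
    return cv2.projectPoints(np.array(P,float),np.array(s['rvec'],float),np.array(s['tvec'],float),np.array(s['camera_matrix'],float),None)[0][:,0]
E
python3 - <<'E'
from h import *
for n in('scene','top'):
    s=snap(n,n+'0.png'); print(n,w(s,[[320,240],[0,0],[639,0],[0,479],[639,479]]).round())
o=ctrl.observe();print(o['time_s'],o['tcp_pos'],o['ee_rot'])
E
```

```text
scene [[  445.    24.     0.]
 [-2384. -1646.     0.]
 [-1835.  2460.     0.]
 [ 1072.  -652.     0.]
 [ 1240.   493.     0.]]
top [[ 534.   24.    0.]
 [1259.  946.    0.]
 [1189. -882.    0.]
 [ -83.  883.    0.]
 [ -96. -777.    0.]]
0.1 [194.7074833  593.72244675 403.90181274] [-3.13998681e+00  1.15371422e-06  2.82478276e+00]
```

View pics/top0.png

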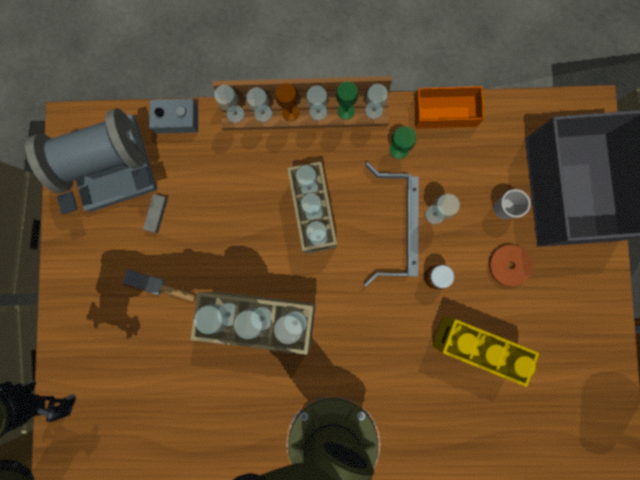

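View pics/scene0.png

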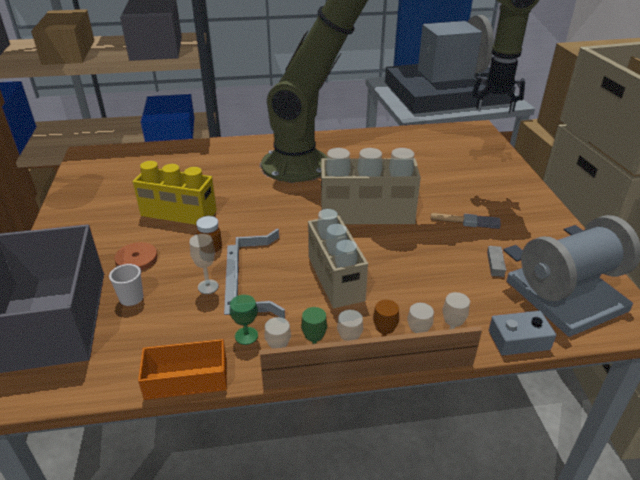

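Candidates in the top view are the small beige crate (312,206), the large beige crate (252,323) and the yellow crate (490,352). The smaller beige one at (312,206) fits the description. The bay's stop is at about (412,225), the green goblet at (402,140), the jar at (440,277) and the tall goblet at (440,210).

```bash
python3 - <<'E'
import cv2
i=cv2.imread('pics/top0.png')[145:295,270:470]
cv2.imwrite('pics/c0.png',cv2.resize(i,None,fx=4,fy=4,interpolation=cv2.INTER_CUBIC))
E
```

```text
(no output)
```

View pics/c0.png

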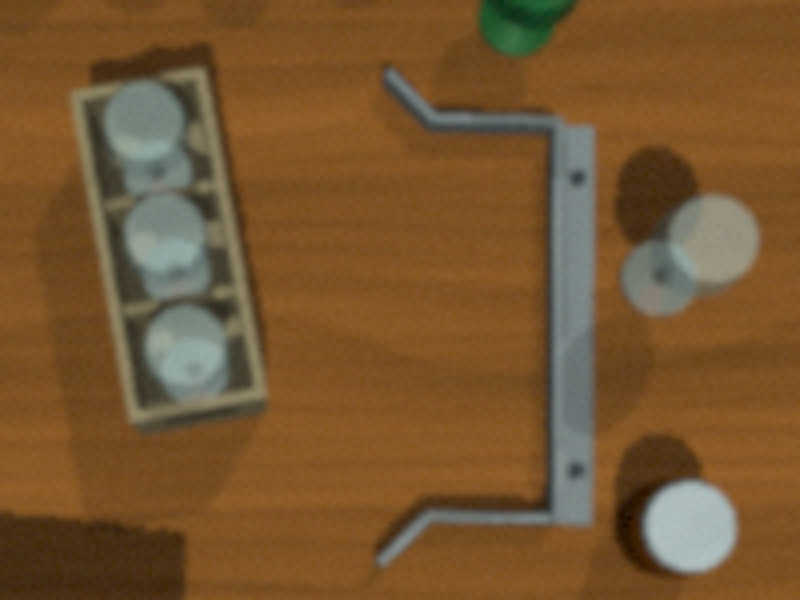

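```bash
python3 - <<'E'
from h import *
s=snap('top')
f=lambda a:np.array(a,float)/4+[270-.4,145-.4]
c=w(s,f([[75,92],[207,68],[266,400],[135,424]]),120);print(c.round(1))
print(np.linalg.norm(np.diff(c,axis=0),axis=1),c.mean(0))
b=w(s,f([[555,130],[554,513]]),30);print(b)
b0=w(s,f([[550,130],[549,513]]),0);print(b0)
print('rails',w(s,f([[434,128],[550,130],[434,512],[550,513]]),30))
for n,p,z in(('goblet',[715,240],150),('jar',[690,527],85),):print(n,w(s,f([p]),z))
print('bigcrate rim',w(s,[[197,291],[312,304],[308,353],[193,340]],150).round())
E
```

```text
[[704.5  95.7 120. ]
 [717.6  13.1 120. ]
 [509.2 -19.  120. ]
 [496.2  61.4 120. ]]
[ 83.59196414 210.80656415  81.51475579] [606.89401046  37.79344633 120.        ]
[[ 694.28940738 -216.31217365   30.        ]
 [ 438.89748625 -206.32825093   30.        ]]
[[ 701.60640777 -218.00619009    0.        ]
 [ 439.70114754 -207.83265845    0.        ]]
rails [[ 697.77693762 -135.77468089   30.        ]
 [ 694.37705256 -212.9885868    30.        ]
 [ 441.1423302  -127.94332139   30.        ]
 [ 438.95036931 -203.71947052   30.        ]]
goblet [[ 596.24569798 -288.23392578  150.        ]]
jar [[ 427.13222473 -281.44490168   85.        ]]
bigcrate rim [[403. 314. 150.]
 [367.  41. 150.]
 [254.  52. 150.]
 [288. 323. 150.]]
```

The crop confirms the small beige crate with three cells: rim corners at crop (75,92), (207,68), (266,400), (135,424), and the stop's inner face at x≈553. In the bay frame the crate is at about (-251, +30) mm, turned +0.2 rad. The gripper body would meet the crate if held vertical. I'll tilt the tool so both open fingertips lead low, then push with this two-point contact while steering.

```bash
cat >> h.py <<'E'
from scipy.spatial.transform import Rotation as Ro
O=np.array([566.6,-211.5]); XB=np.array([-.039,-.9992]); YB=np.array([.9992,-.039])
A0=np.arctan2(XB[1],XB[0])
def crate(c,ang):  # world centre, heading -> bay frame
    r=np.array(c[:2])-O; return r@XB, r@YB, ang-A0
def tool(x,y,th,back=0,lift=0,side=0,tilt=.56,sg=1):
    a=A0+th; xc=np.array([np.cos(a),np.sin(a),0]); yc=np.array([-np.sin(a),np.cos(a),0]); up=np.array([0,0,1.])
    z=-up*np.cos(tilt)+xc*np.sin(tilt); yt=sg*yc; R=np.c_[np.cross(yt,z),yt,z]
    c=np.r_[O+x*XB+y*YB,0]
    f=160*np.sin(tilt)+11*np.cos(tilt)
    p=c-xc*(42.5+f+back)+yc*side+up*(14+173*np.cos(tilt)+lift)
    return p,Ro.from_matrix(R).as_euler('xyz')
E
python3 - <<'E'
from h import *
print(ctrl.tip_reach, crate((606.9,37.8),np.arctan2(-.9876,.157)))
for sg in(1,-1):
  for tl in (.45,.56,.65):
    for q in((-250,30,.197,40,150),(-250,30,.197,40,0),(-212,29,-.15),(-95,6,-.15),(-65,2,0),(-42,0,0)):
        p,e=tool(*q,tilt=tl,sg=sg); j=ctrl.ik(p,e); print(sg,tl,p.round(),None if j is None else np.round(j,2))
E
```

```text
173.4 (np.float64(-250.67226), np.float64(30.545059999999953), np.float64(0.19666344626680665))
1 0.45 [581. 197. 320.] [-0.66  0.62  0.28  1.62  0.31  1.06 -0.44]
1 0.45 [581. 197. 170.] [-0.66  0.81  0.28  1.74  0.33  0.77 -0.55]
1 0.45 [627. 119. 170.] [-0.53  0.87  0.35  1.62  0.18  0.9  -0.59]
1 0.45 [599.   3. 170.] [-0.4   0.82  0.38  1.77  0.23  0.74 -0.49]
1 0.45 [576. -25. 170.] [-0.37  0.78  0.38  1.88  0.33  0.6  -0.41]
1 0.45 [573. -48. 170.] [-0.34  0.78  0.39  1.89  0.33  0.57 -0.38]
1 0.56 [579. 212. 311.] [-0.73  0.66  0.32  1.61  0.38  1.1  -0.51]
1 0.56 [579. 212. 161.] [-0.72  0.86  0.31  1.72  0.41  0.83 -0.64]
1 0.56 [630. 134. 161.] [-0.58  0.91  0.37  1.58  0.24  0.98 -0.66]
1 0.56 [602.  18. 161.] [-0.46  0.86  0.4   1.75  0.31  0.8  -0.59]
1 0.56 [576. -10. 161.] [-0.45  0.83  0.42  1.87  0.43  0.63 -0.54]
1 0.56 [574. -33. 161.] [-0.42  0.83  0.43  1.89  0.43  0.6  -0.52]
1 0.65 [577. 223. 302.] [-0.78  0.7   0.35  1.61  0.43  1.13 -0.56]
1 0.65 [577. 223. 152.] [-0.77  0.9   0.33  1.7   0.45  0.88 -0.71]
1 0.65 [632. 145. 152.] [-0.61  0.96  0.39  1.54  0.
[... 761 characters left out ...]
.19  2.02]
-1 0.56 [630. 134. 161.] [-0.15  0.91 -0.42  1.57  0.81  1.26  2.  ]
-1 0.56 [602.  18. 161.] [-0.01  0.84 -0.36  1.74  0.87  1.11  2.05]
-1 0.56 [576. -10. 161.] [ 0.02  0.8  -0.35  1.87  0.99  1.    2.08]
-1 0.56 [574. -33. 161.] [ 0.05  0.79 -0.33  1.88  1.01  0.97  2.1 ]
-1 0.65 [577. 223. 302.] [-0.24  0.73 -0.6   1.6   0.9   1.48  2.16]
-1 0.65 [577. 223. 152.] [-0.3   0.91 -0.49  1.69  0.99  1.27  1.98]
-1 0.65 [632. 145. 152.] [-0.18  0.95 -0.42  1.54  0.84  1.35  1.96]
-1 0.65 [604.  29. 152.] [-0.04  0.88 -0.37  1.72  0.92  1.19  1.99]
-1 0.65 [577.   1. 152.] [-0.02  0.84 -0.35  1.86  1.04  1.08  2.01]
-1 0.65 [574. -22. 152.] [ 0.01  0.83 -0.34  1.88  1.06  1.06  2.02]
```

sg=+1 is near the start joints. Use tilt 0.56: go above, then descend, look, then touch.

```bash
python3 - <<'E'
from h import *
q=(-250,30,.197)
ctrl.move_pose(*tool(*q,40,120))
p,e=tool(*q,40,0); ctrl.move_linear(p,e,feed=150)
s=snap('scene','s1.png'); o=ctrl.observe(); print(o['time_s'],o['wrist_force'],o['grip_width'],o['tcp_pos']-p)
E
```

```text
3.3583 [-0.43525547 -0.50187406 -0.4341923 ] 85.28969152613725 [0.46511671 0.02415617 1.11263053]
```

View pics/s1.png

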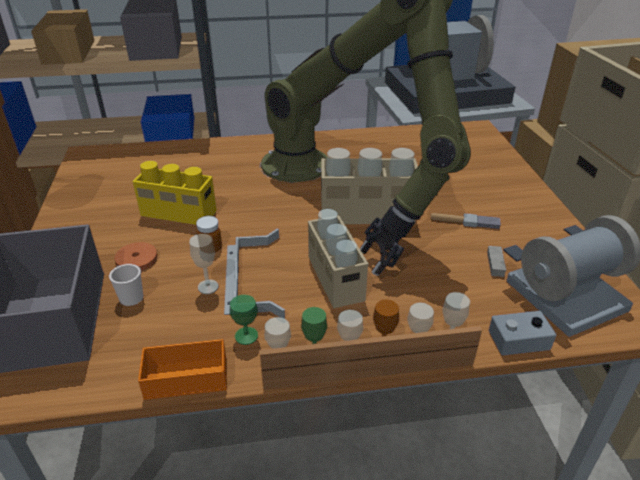

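The tilted fingertips at (375,268) are behind the crate's left face and low, and the arm is clear of the large crate. Touch next, then push in stages.

```bash
cat >> h.py <<'E'
def st(): 
    o=ctrl.observe(); return round(o['time_s'],2),np.round(o['wrist_force'],1),np.round(o['tcp_pos'],1)
E
python3 - <<'E'
from h import *
q=(-250,30,.197)
p,e=tool(*q,-15); hit=ctrl.move_linear(p,e,feed=40,stop_force=4)
t=ctrl.observe()['tcp_pos']; a=A0+.197; back=(tool(*q,0)[0]-t)@np.array([np.cos(a),np.sin(a),0]); print(hit,st(),'back',back)
# rotate to -0.15 about crate point y_c=-110
Q=[]
for th in (.11,.02,-.07,-.15):
    v=lambda a:np.array([110*np.sin(a),-110*np.cos(a)])
    c=np.array(q[:2])+v(.197)-v(th); Q.append((*c,th))
print(np.round(Q,2))
for k in Q:
    p,e=tool(*k,back); print(ctrl.move_linear(p,e,feed=45,stop_force=40),st())
s=snap('top','t2.png')
i=cv2.imread('pics/t2.png')[145:295,270:470]
cv2.imwrite('pics/c2.png',cv2.resize(i,None,fx=4,fy=4,interpolation=cv2.INTER_CUBIC))
E
```

```text
True (4.32, array([0.5, 0.6, 0.5]), array([584.9, 171.8, 160.3])) back -0.47593446046896865
[[-2.4055e+02  3.1460e+01  1.1000e-01]
 [-2.3067e+02  3.2110e+01  2.0000e-02]
 [-2.2078e+02  3.1860e+01 -7.0000e-02]
 [-2.1203e+02  3.0890e+01 -1.5000e-01]]
False (4.82, array([ 1.3,  5.6, -1.7]), array([598.2, 165.2, 160.1]))
False (5.32, array([ 2.6,  4.2, -1.8]), array([610.7, 155.1, 160.2]))
False (5.82, array([ 3.7,  4.2, -2.3]), array([622.2, 144. , 160.4]))
False (6.28, array([ 3. ,  2.5, -1.7]), array([631.5, 133.3, 160.5]))
```

View pics/c2.png

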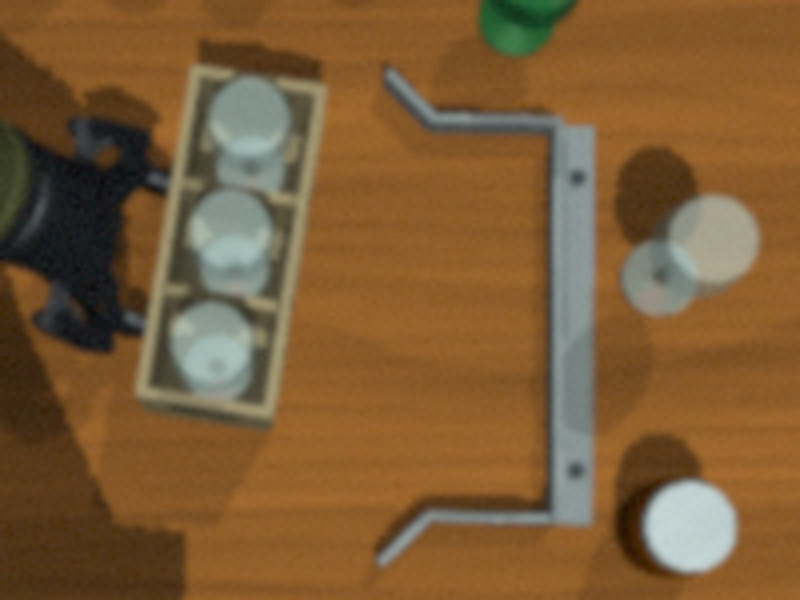

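The crate now leans the other way, with rim corners at crop (195,66), (325,85), (270,417), (138,397), and both fingertips on its left face. Continue.

```bash
python3 - <<'E'
from h import *
s=snap('top')
c=w(s,np.array([[195,66],[325,85],[270,417],[138,397]])/4.+[269.6,144.6],120)
d=(c[0]-c[3]+c[1]-c[2])[:2]; th=np.arctan2(-d[0],d[1]); X,Y,T=crate(c.mean(0),th); print(X,Y,T)
back=-.5
tx,ty,tt=-212,30.9,-.15   # gripper's own idea of the pose; follow with measured y offset
off=Y-ty
for k in ((-90,8,-.15),(-75,4,-.08),(-62,2,0)):
    p,e=tool(k[0],k[1],k[2],back,side=-off); print(ctrl.move_linear(p,e,feed=50,stop_force=40),st())
s=snap('top','t3.png')
i=cv2.imread('pics/t3.png')[145:295,310:510]
cv2.imwrite('pics/c3.png',cv2.resize(i,None,fx=4,fy=4,interpolation=cv2.INTER_CUBIC))
E
```

```text
-212.64397778959633 33.971195508590085 -0.14689864430026955
False (9.01, array([ 2.2, 10.9,  1. ]), array([601. ,  14.8, 160.7]))
False (9.55, array([ 1.7,  5.3, -1.6]), array([ 5.864e+02, -1.000e-01,  1.606e+02]))
False (10.07, array([ 0.7,  5. , -0.5]), array([572.9, -12.5, 160.6]))
```

View pics/c3.png

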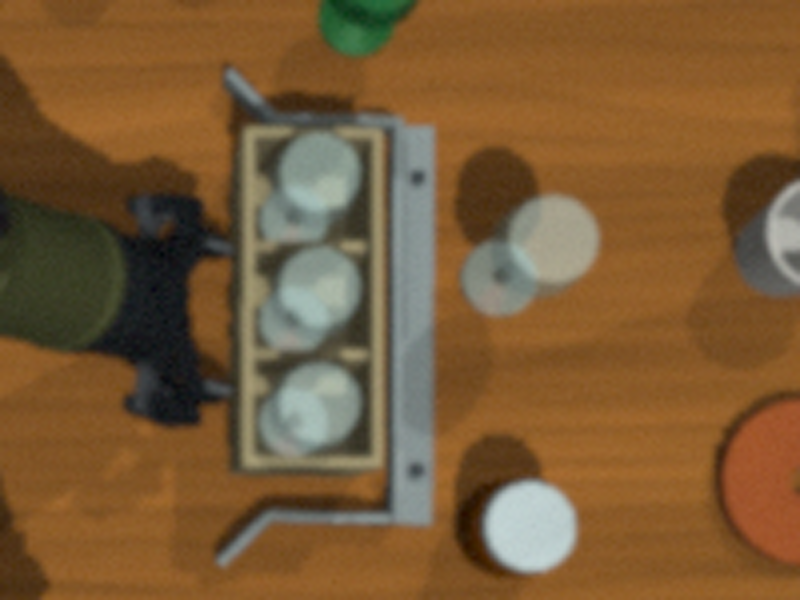

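The crate is inside the rails and square, with rim corners at about (243,126), (386,126), (384,468), (241,468). Only a short stretch to the stop remains, and it sits somewhat towards the far rail.

```bash
python3 - <<'E'
from h import *
s=snap('top')
c=w(s,np.array([[243,126],[386,126],[384,468],[241,468]])/4.+[309.6,144.6],120)
d=(c[0]-c[3]+c[1]-c[2])[:2]; print(crate(c.mean(0),np.arctan2(-d[0],d[1])))
p,e=tool(-25,0,0,-.5,side=-3); 
print(ctrl.move_linear(p,e,feed=20,stop_force=28),st())
t=np.array(ctrl.observe()['tcp_pos']); xb=np.r_[XB,0]
print('crate x est',-62+(t-tool(-62,2,0,-.5,side=-3)[0])@xb)
ctrl.move_linear(t-xb*60,feed=60)
s=snap('top','t4.png')
i=cv2.imread('pics/t4.png')[145:295,310:510]
cv2.imwrite('pics/c4.png',cv2.resize(i,None,fx=4,fy=4,interpolation=cv2.INTER_CUBIC)); print(st())
E
```

```text
(np.float64(-64.10443380177354), np.float64(1.6047877649667313), np.float64(0.0007757139595960805))
True (11.4, array([0.2, 2.6, 1.2]), array([571.7, -34.1, 160.5]))
crate x est -41.137485243093785
(12.58, array([ 0.7, -0.1,  0.5]), array([573.9,  25.2, 160.5]))
```

View pics/c4.png

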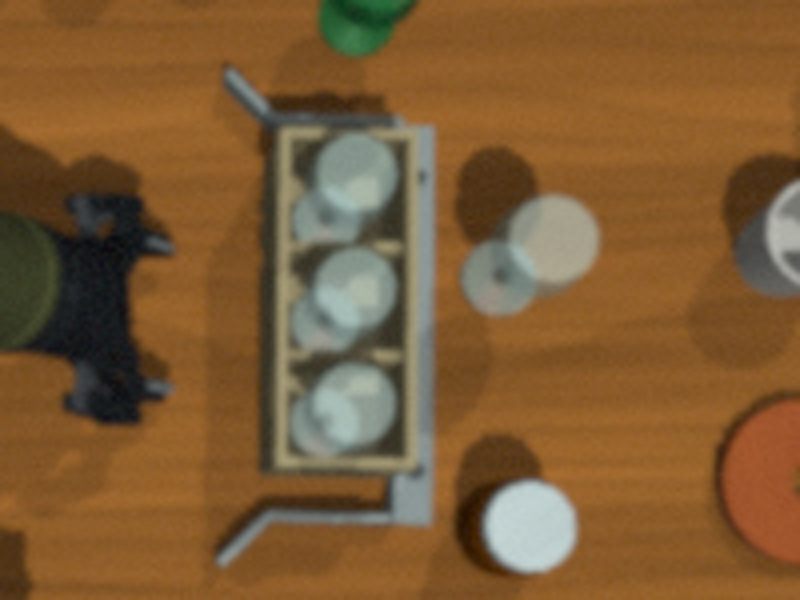

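The crate is square against the stop, with its rim's right edge at about (418,125) to (418,468). The push ended on a firm stop at an estimated x of about -41 mm, and the gripper has backed off 60 mm.

```bash
python3 -c "
from h import *
ctrl.dwell(.3); print(ctrl.job_done(), st())"
```

```text
the job is handed in; nothing more can be done
the job is handed in; nothing more can be done
```

The crate was pushed low into the bay and, by camera and contact estimate, stands flush against the stop within about 2 mm of the bay's middle; the gripper is clear, nothing else was seen to move, and the job was handed in at about 13 s (no verdict came back).

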